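# Change over a soldering hotplate to the next board

## Task

The green board on the hotplate is done: lay it on the mat behind the hotplate (the side away from the robot), centred behind it with about 4 cm of space between, and put the blue board in the middle of the hotplate, both boards flat and square with their long sides parallel to the hotplate's front. Stand the flux jar on the mat midway between the hotplate and the soldering-iron stand, and the solder reel upright on the mat on the other side of the hotplate, level with its middle and about 3 cm from its side. Do not knock the iron stand or the multimeter, and leave the dispenser bottle where it is.

Things in the scene. Friction and masses are not known exactly. Their poses are not given: they have to be found in the camera images.
- hotplate: Fixed compact black hotplate with a bare aluminium top, 130 x 130 mm outside; its flat top (122 x 122 mm) is 46 mm above its underside. Origin: centre of the underside, on the mat (mat surface at world z = 0.002 m, hotplate top at 0.048 m). x points from its front (display and knob, robot side) to its back, y to its left as the robot sees it, z up. May be turned a little.
- iron_stand: Fixed low soldering-iron stand: dark steel base 110 (x) x 100 (y) mm, 12 mm high; a blue-handled iron lies along its middle, handle towards the robot reaching 65 mm past the base's front; highest point 75 mm. Origin: centre of the underside; axes nearly as the hotplate's. It is left or right of the hotplate, centres 230 to 250 mm apart; the multimeter is on the other side.
- multimeter: Bystander: yellow digital multimeter with a black face lying on its back, fixed, 150 mm (x) x 90 mm (y), 45 mm high with its dial. Origin: centre of its underside. It stands on the hotplate's side away from the iron stand, centres 230 to 250 mm apart.
- finished_board_c (a point): Finished board: green, 80 (x) x 60 (y) x 2.4 mm thick, black finned heatsink 40 (x) x 28 (y) x 30 mm tall in its middle: grip it across the 28 mm. At first it lies on the hotplate. This point: the heatsink's centre, 17.4 mm above the board's underside. z up. Beside the heatsink's long (y) sides are only chips under 2 mm high; at the ends (x over 24 mm) parts up to 15 mm. 0.13 kg.
- next_board_c (a point): Next board: blue with a silver finned heatsink, at first lying on the mat. Same sizes as the green one: 80 (x) x 60 (y) x 2.4 mm thick, heatsink 40 (x) x 28 (y) x 30 mm tall in its middle: grip it across the 28 mm. This point: the heatsink's centre, 17.4 mm above the board's underside. z up. About 0.13 kg.
- reel_c (a point): Solder reel: orange plastic flanges with grey solder wound between, standing upright on a flange, 54 mm in diameter, 45 mm tall. This point is its centre, 22.5 mm above its underside; z is its axis. 0.15 to 0.3 kg.
- flux_jar_c (a point): Flux jar: small amber jar with a paper band and a white lid, standing, 44 mm in diameter, 42 mm tall. This point is its centre, 21 mm above its underside; z is its axis. About 0.09 kg.
- dispenser_c (a point): Bystander: pale blue dispenser bottle with a blue pump top, loose, 50 mm in diameter, 88 mm tall. This point is its centre line 42.5 mm above its underside.
There are look-alikes about, which are no part of the job. There is more than one size of the part that bears reel_c; the job needs the smaller.

How it is judged:
At the end, for the whole second after the job is handed in: Green on mat 135+-15 mm behind hotplate's centre, +-15 mm sideways; blue on hotplate +-12 mm; both square to 0.2 rad. Reel upright 122+-13 mm to the side away from the iron; jar between, 18 mm clear of each; both near the middle line (15, 18 mm). Bottle within 20 mm. All at rest (x of finished_board_c in the frame of hotplate between 0.12 and 0.15 m and y of finished_board_c in the frame of hotplate between -0.015 and 0.015 m and z of finished_board_c in the frame of hotplate between 0.009 and 0.027 m and angle between the x axis of each of finished_board_c, next_board_c and the y axis of hotplate, either way round below 0.2 rad and angle between each of finished_board_c, next_board_c, reel_c, flux_jar_c's own z axis and vertical below 0.1 rad and x of next_board_c in the frame of hotplate between -0.012 and 0.012 m and y of next_board_c in the frame of hotplate between -0.012 and 0.012 m and z of next_board_c in the frame of hotplate between 0.056 and 0.07 m and x of reel_c in the frame of hotplate between -0.015 and 0.015 m and z of reel_c in the frame of hotplate between 0.014 and 0.03 m and x of flux_jar_c in the frame of hotplate between -0.018 and 0.018 m and z of flux_jar_c in the frame of hotplate between 0.013 and 0.029 m and ((y of iron_stand in the frame of hotplate above 0 m and y of reel_c in the frame of hotplate between -0.135 and -0.109 m and y of flux_jar_c in the frame of hotplate above 0.105 m and y of flux_jar_c in the frame of iron_stand below -0.09 m) or (y of iron_stand in the frame of hotplate below 0 m and y of reel_c in the frame of hotplate between 0.109 and 0.135 m and y of flux_jar_c in the frame of hotplate below -0.105 m and y of flux_jar_c in the frame of iron_stand above 0.09 m)) and distance of dispenser_c from where it was at the start of the episode below 0.02 m and linear speed of each of finished_board, next_board, reel, flux_jar below 0.02 m/s and angular speed of each of finished_board, next_board, reel, flux_jar below 0.2 rad/s); the robot touches nothing.
It fails at once if the iron stand or the multimeter is knocked (over 6 N) (contact force between any of iron_stand, multimeter and anything else above 6 N).
It fails at once if the dispenser bottle is shoved or tipped (distance of dispenser_c from where it was at the start of the episode above 0.03 m or angle between dispenser_c's own z axis and vertical above 0.5 rad).
It also fails if it takes over 106 s, if anything falls off the work surface, if the arm or the gripper's body presses on something with over 40 N, if the wrist force passes 120 N, or if a joint passes its speed limit or range.

## Robot

A 6-joint arm with a two-finger parallel gripper is mounted at the origin on the work surface. World frame = base frame: x ahead of the robot, y to its left, z up, the work surface at z = 0. Lengths are in m, angles in rad, forces in N, time in s.
With the tool pointing down it reaches from about 0.35 to 0.95 m from the base axis. Payload 17.4 kg.
Tool frame: the origin (TCP) lies on the centre line of the jaws, within the pads' length; the fingertips stand 8 mm ahead of it and the grasp point (between the pads) lies 11 mm behind it; z points along the fingers, y is the line along which they close (so a half turn about z gives the same grasp; the last joint's range is limited). The gripper opens to 93 mm and grips with 3 to 60 N. Pads are 15 mm wide; open, the fingers measure 128 mm over their backs; the gripper's body (75 mm by 188 mm) begins 65 mm behind the grasp point.
Start: joints at [1.067, 0.116, 1.442, -0, 1.584, -0.038], TCP at [0.303, 0.603, 0.227] pointing down, gripper open.
Joint ranges: [-2.83, 2.83], [-0.83, 2.19], [0.07, 2.5], [-1.14, 4.28], [0.01, 3], [-2.97, 2.97]. Speed limits (rad/s): [1.89, 1.89, 2.22, 3.14, 3.14, 3.14].

## Interface

Orientations are given as a 3x3 rotation matrix whose columns are the frame's x, y, z axes.
In Python, from station import env gives the robot as it stands. The module is installed in compiled form; this text tells all that it offers.
- The arm moves only by the tool apply_moves, never from a script. Its argument "series" is a list that holds one entry, the list of rows, each a list of 4 numbers: the shift along the tool's x, y, z in mm, then the turn about the tool's z in rad. In form: [[[x, y, z, yaw], ...]]. A call has 1 to 12 rows; each row is the pose to reach, as a shift and turn from the pose commanded when the call began, along the tool's axes at that moment; what a row does not reach only later rows make up. A row lasts 1/8 s, in which the tool goes at most 62.5 mm and 10.7 degrees, less where a joint would pass 70% of its speed; a pose out of reach is approached as far as the arm can. A call with a gripper value outside its range is refused whole. "gripper" is the closure, from -1 (fully open) to 1 (shut), set as the call begins (left out, the last holds). The fingers move at their own pace and stop on an object; "newtons" is the grip in N (left out, the last holds). Time passes only in rows, so rows that repeat a pose let the fingers close. It gives the time, the measured TCP pose, the force, the opening and the grip force at its end, in the units of the state.
- env.get_state(): the state, without advancing time (a new reading comes with each control period).
- env.snapshot(name): name is "scene" or "top" or "wrist"; returns the picture (400x640x3 uint8, red, green, blue); there is no depth.
- env.get_calibration(name): a dict with "fx", "fy", "cx", "cy" (pixels), "extrinsics" (4x4, takes a point from camera to world coordinates); the wrist camera has in their place "hand_eye" (4x4, takes a point from camera to tool coordinates, whose origin is the TCP and whose axes are the flange's). Camera axes: x right, y up, looking along -z (the intrinsics and any distortion apply to the point x, -y, -z); pixel columns grow to the right and rows downward; lengths in m; the calibration is good to about 2 mm. The wrist camera is an equidistant fisheye: a pixel r from the principal point sees the ray r / f radians off the axis. A picture is of the moment at which its call begins: read the wrist's pose just before it. get_calibration takes no time and is no camera call.
- env.finish_job(): hands the job in; it is judged then, once.
The state is a dict: "time": time; "q": joint angles; "joint_velocities": joint speeds; "joint_efforts": joint torques, N m; "eef_pos": TCP position; "tcp_rot": TCP orientation; "force": force on the tool from outside, world axes, zero at the start; "torque": the same for the moment, N m; "width": opening from 0.0 (shut) to 1.0 (fully open); "finger_force": force on a finger pad.
Only numpy, scipy, OpenCV 4.12 (cv2) and the standard library are available. Lean on these libraries where they do the work, as an engineer would, in place of code of your own. Each camera call takes 0.05 s, during which the arm holds its last target. There are 200 camera calls.

## Working session

There is one attempt and no reset: what is moved stays moved. The work goes in short steps, Python scripts to look and compute and a tool call to move; the robot and the scene stay as the last step left them, time stands still between calls to the robot, and variables do not carry over. Pictures are saved under pics/ and viewed, at most 14 in all, crops included, and the job is handed in when it is done.

Besides the shell and the picture viewer there is one more tool, called by a JSON object that holds its "name" and its "arguments", one argument or row to a line. apply_moves: Moves the arm, as the interface text tells. Its arguments: {"type":"object","properties":{"series":{"type":"array","items":{"type":"array","items":{"type":"array","items":{"type":"number"}}}},"gripper":{"type":"number"},"newtons":{"type":"number"}},"required":["series"]}

```bash
mkdir -p pics; cat > h.py <<'E'
import numpy as np, cv2, pickle
from station import env
def ray(cal,uv):
    E=np.array(cal["extrinsics"]);u,v=uv
    d=np.array([(u-cal["cx"])/cal["fx"],-(v-cal["cy"])/cal["fy"],-1])
    return E[:3,3],E[:3,:3]@d
def onz(cal,uv,z):
    o,d=ray(cal,uv);return o+d*(z-o[2])/d[2]
def proj(cal,p):
    E=np.linalg.inv(np.array(cal["extrinsics"]));c=E[:3,:3]@np.array(p)+E[:3,3]
    return np.array([cal["cx"]+cal["fx"]*c[0]/-c[2],cal["cy"]-cal["fy"]*c[1]/-c[2]])
def snap(n,f):
    im=np.array(env.snapshot(n))[:,:,::-1].copy();cv2.imwrite(f"pics/{f}.png",im);return im
E
python3 - <<'E'
from h import *
np.set_printoptions(precision=4,suppress=True)
for n in("top","scene"):
    snap(n,n+"0");c=env.get_calibration(n);print({k:np.array(v) for k,v in c.items()})
s=env.get_state();print(s)
E
```

```text
{'fx': array(386.7522), 'fy': array(386.7522), 'cx': array(319.7122), 'cy': array(200.5215), 'extrinsics': array([[-0.0267,  0.9839, -0.1766,  0.3723],
       [-0.9996, -0.0254,  0.0094,  0.006 ],
       [ 0.0047,  0.1768,  0.9842,  1.0958],
       [ 0.    ,  0.    ,  0.    ,  1.    ]])}
{'fx': array(389.1332), 'fy': array(389.1332), 'cx': array(318.047), 'cy': array(194.8867), 'extrinsics': array([[-0.7509, -0.5508,  0.3643,  0.952 ],
       [ 0.6604, -0.6269,  0.4134,  0.4727],
       [ 0.0007,  0.551 ,  0.8345,  1.0313],
       [ 0.    ,  0.    ,  0.    ,  1.    ]])}
{'time': 0.1, 'q': array([ 1.0672,  0.1165,  1.4422,  0.    ,  1.584 , -0.0378]), 'joint_velocities': array([-0.0008, -0.0007, -0.0008,  0.0003, -0.0003,  0.0011]), 'joint_efforts': array([  0.0026, -72.2902, -62.3858,   0.0781,   0.0228,  -0.0001]), 'eef_pos': array([0.3031, 0.6029, 0.226 ]), 'tcp_rot': array([[-0.8935,  0.4491, -0.0005],
       [ 0.4491,  0.8935, -0.0009],
       [ 0.    , -0.0011, -1.    ]]), 'force': array([ 0.1682, -0.3759, -0.1896]), 'torque': array([0.0353, 0.0244, 0.0282]), 'finger_force': 0.0, 'width': 1.0008860632721164}
```

View pics/top0.png

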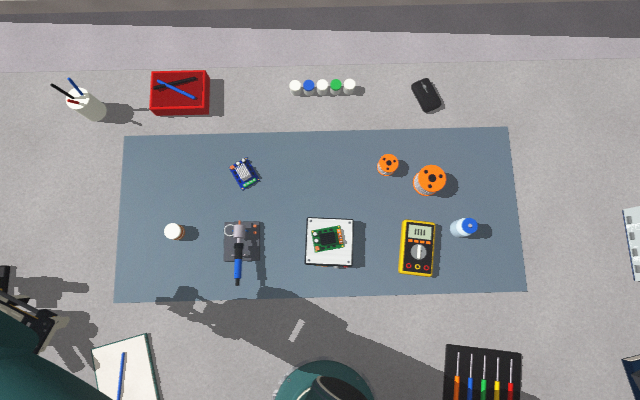

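View pics/scene0.png

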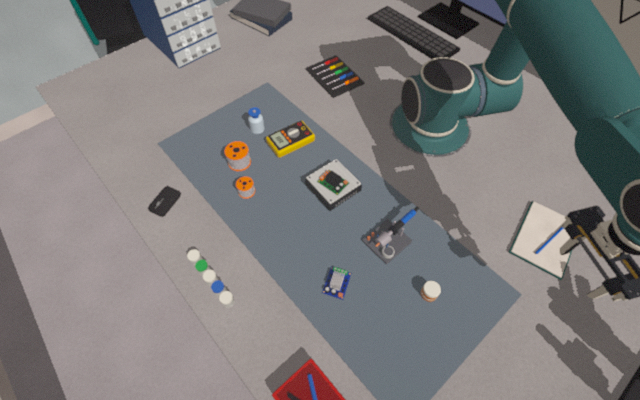

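Top view (x up, y left): hotplate at (330,242), stand at (240,243) to its left (+y), multimeter at (418,248), blue board at (244,173), small reel at (388,164), large reel at (430,180), jar at (173,232), bottle at (464,227). The scene view shows the same layout.

```bash
cat > m.py <<'E'
from h import *
np.set_printoptions(precision=4,suppress=True)
def blobs(im,lo,hi,roi,n=2,amin=15):
    x0,y0,x1,y1=roi;hsv=cv2.cvtColor(im,cv2.COLOR_BGR2HSV)
    m=cv2.inRange(hsv,np.array(lo),np.array(hi));k=np.zeros_like(m);k[y0:y1,x0:x1]=m[y0:y1,x0:x1]
    c,_=cv2.findContours(k,cv2.RETR_EXTERNAL,cv2.CHAIN_APPROX_NONE)
    return sorted([q for q in c if cv2.contourArea(q)>amin],key=cv2.contourArea,reverse=True)[:n]
E
python3 - <<'E'
from m import *
im=cv2.imread("pics/top0.png");c=env.get_calibration("top")
def rep(name,lo,hi,roi,z,n=1):
    for q in blobs(im,lo,hi,roi,n):
        h=cv2.convexHull(q);M=cv2.moments(h);ctr=(M['m10']/M['m00'],M['m01']/M['m00'])
        r=cv2.minAreaRect(h);b=np.array([onz(c,p,z)[:2] for p in cv2.boxPoints(r)])
        print(name,np.round(ctr,1),onz(c,ctr,z)[:2],"rectc",b.mean(0),"sides",np.linalg.norm(b[1]-b[0]),np.linalg.norm(b[2]-b[1]),"ang",np.degrees(np.arctan2(*(b[1]-b[0])[::-1])))
rep("hot",(0,0,170),(180,40,255),(300,212,360,275),.048)
rep("green",(40,80,40),(90,255,255),(305,218,355,262),.0504)
rep("blue",(105,120,40),(125,255,255),(225,150,265,195),.0044)
rep("meter",(20,120,80),(35,255,255),(390,210,450,285),.03)
rep("reel",(5,150,120),(18,255,255),(370,150,405,178),.047)
rep("jar",(0,0,190),(180,60,255),(160,220,188,245),.044)
rep("stand",(0,0,0),(180,90,95),(220,215,265,268),.014)
s=env.get_calibration("scene")
a=cv2.resize(im[145:295,150:480],None,fx=2.4,fy=2.4,interpolation=cv2.INTER_CUBIC)
cv2.imwrite("pics/c1.png",a)
print({k:np.array(v) for k,v in env.get_calibration("wrist").items()})
E
```

```text
hot [328.7 241.1] [ 0.4483 -0.0254] rectc [ 0.4491 -0.026 ] sides 0.12120275063886522 0.1230812393063808 ang -3.6765682563185695
green [327.3 238.5] [ 0.4551 -0.0216] rectc [ 0.4552 -0.0214] sides 0.0782542587138364 0.06029204882378339 ang -80.15965968148758
blue [244.3 174.4] [0.6507 0.2122] rectc [0.651  0.2122] sides 0.06158499561559532 0.07436713188054633 ang -59.77958768110645
meter [416.5 247.7] [ 0.4253 -0.266 ] rectc [ 0.4265 -0.2663] sides 0.15174083875527197 0.09545336152241157 ang -8.022888091170605
reel [388.3 162.6] [ 0.6636 -0.1995] rectc [ 0.664  -0.1999] sides 0.053598313433495526 0.04939684886219298 ang -91.445852174017
jar [171.6 230.6] [0.4884 0.4009] rectc [0.4887 0.4012] sides 0.040869388124267714 0.04097365657258669 ang -91.49625317037311
stand [251.  245.3] [0.4449 0.1901] rectc [0.4479 0.1971] sides 0.0870766503847944 0.12474965757549893 ang -91.49554555711796
{'fx': array(309.7069), 'fy': array(309.7069), 'cx': array(323.2493), 'cy': array(190.7069), 'hand_eye': array([[ 0.0007,  0.9622,  0.2722,  0.0755],
       [ 1.    , -0.0008,  0.0003, -0.0006],
       [ 0.0005,  0.2722, -0.9622, -0.1575],
       [ 0.    ,  0.    ,  0.    ,  1.    ]])}
```

View pics/c1.png

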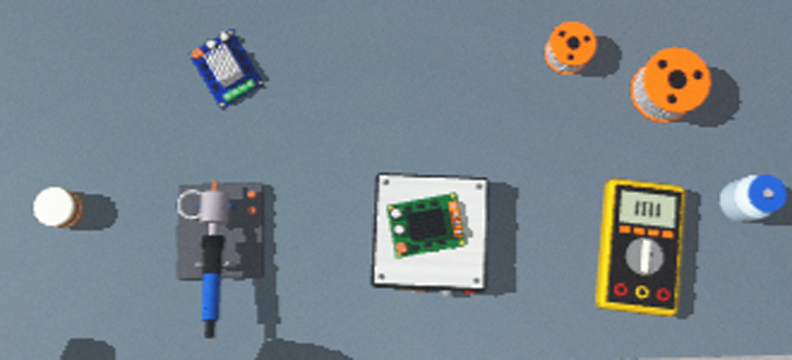

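The crop confirms the layout. The blue board's long side runs at about 30°, the green's at about 100°, and the hotplate is turned about -3.7°. Sizes match the given ones, so I'll cross-check with the scene camera and work out the moves.

```bash
cat >> h.py <<'E'
def goto(p,ang,s=None):
    """shift (mm) in tool axes and yaw to reach TCP p with tool y at world angle ang (deg)"""
    s=s or env.get_state();R=np.array(s["tcp_rot"])
    a=np.arctan2(R[1,1],R[0,1]);d=(np.radians(ang)-a+np.pi/2)%np.pi-np.pi/2
    return np.round(1000*R.T@(np.array(p)-s["eef_pos"]),1),round(-d,3)
E
python3 - <<'E'
from m import *
im=cv2.imread("pics/scene0.png");c=env.get_calibration("scene")
def rep(name,lo,hi,g,z,w=22):
    u,v=proj(c,g).astype(int)
    for q in blobs(im,lo,hi,(u-w,v-w,u+w,v+w),1):
        h=cv2.convexHull(q);M=cv2.moments(h);ctr=(M['m10']/M['m00'],M['m01']/M['m00'])
        r=cv2.minAreaRect(h)
        print(name,np.round(ctr,1),onz(c,ctr,z)[:2],[onz(c,p,z)[:2] for p in cv2.boxPoints(r)] if name=='hot' else r[1])
rep("hot",(0,0,150),(180,50,255),(.449,-.026,.048),.048,32)
rep("green",(40,80,40),(90,255,255),(.455,-.0215,.05),.0504)
rep("blue",(105,120,40),(125,255,255),(.651,.212,.004),.0044)
rep("reel",(5,150,120),(18,255,255),(.664,-.2,.047),.047,14)
rep("jar",(0,0,170),(180,60,255),(.489,.401,.044),.044)
t=env.get_calibration("top");print("stand",onz(t,(242,241.3),.014))
print("green z.19",goto((.455,-.0215,.16),9.8),goto((.455,-.0215,.0625),9.8))
E
```

```text
hot [333.2 180.6] [ 0.4522 -0.0233] [array([ 0.5065, -0.0907]), array([ 0.3589, -0.0856]), array([0.3951, 0.041 ]), array([0.5339, 0.0313])]
green [332.4 185.7] [ 0.4682 -0.0097] (25.951313018798828, 9.45888900756836)
blue [344.6 284.1] [0.6427 0.2326] (5.011019706726074, 19.626495361328125)
reel [244.  183.3] [ 0.666  -0.1982] (13.0, 16.0)
jar [432.  288.8] [0.4912 0.4026] (16.0, 16.0)
stand [0.4566 0.2152 0.014 ]
green z.19 (array([-416.2, -489.6,   66.5]), np.float64(0.934)) (array([-416.2, -489.5,  164. ]), np.float64(0.934))
```

{"name": "apply_moves", "arguments": {
  "series": [
    [[-416,-490,60,0.934],[-416,-490,60,0.934],[-416,-490,60,0.934],[-416,-490,60,0.934],[-416,-490,60,0.934],[-416,-490,60,0.934],[-416,-490,60,0.934],[-416,-490,60,0.934],[-416,-490,60,0.934],[-416,-490,60,0.934],[-416,-490,60,0.934],[-416,-490,60,0.934]]
  ],
  "gripper": -1,
  "newtons": 25
}}

```text
time: 1.6
eef_pos: [0.4546, -0.0226, 0.1662]
tcp_rot: [[-0.168, 0.986, -0.001], [0.986, 0.168, 0.0], [0.0, -0.001, -1.0]]
force: [0.5, 0.8, -0.2]
width: 0.999
finger_force: 0.0
```

```bash
cat >> h.py <<'E'
def wonz(cal,s,uv,z):
    x,y=uv[0]-cal["cx"],uv[1]-cal["cy"];r=np.hypot(x,y);t=r/cal["fx"]
    dc=np.array([np.sin(t)*x/r,-np.sin(t)*y/r,-np.cos(t)]);H=np.array(cal["hand_eye"]);R=np.array(s["tcp_rot"])
    o=R@H[:3,3]+s["eef_pos"];d=R@H[:3,:3]@dc
    return o+d*(z-o[2])/d[2]
E
python3 - <<'E'
from m import *
s=env.get_state();im=snap("wrist","w1");c=env.get_calibration("wrist")
print(goto((.455,-.0215,.0625),9.8))
E
```

```text
(array([  0. ,   0.5, 103.9]), np.float64(-0.001))
```

View pics/w1.png

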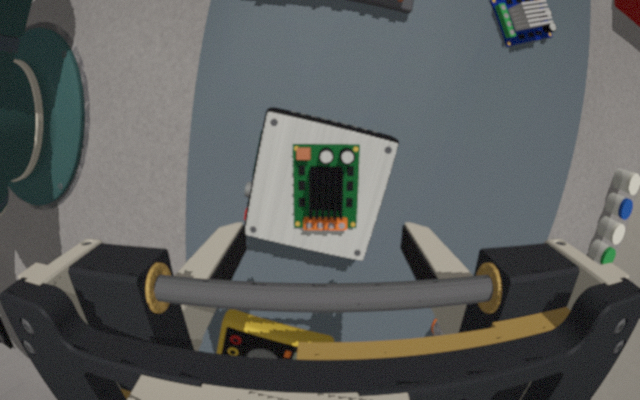

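The wrist view shows the green board square to the tool, with corners (293,145), (358,145), (357,229), (293,229). The hotplate corners are at (272,110), (398,141), (360,260), (247,231). I'll compute positions from these.

```bash
python3 - <<'E'
from m import *
s=env.get_state();c=env.get_calibration("wrist")
for n,z,P in(("g",.0504,[(293,145),(358,145),(357,229),(293,229)]),("h",.048,[(272,110),(398,141),(360,260),(247,231)]),("hs",.0804,[(309,167),(343,167),(343,216),(309,216)])):
    b=np.array([wonz(c,s,p,z)[:2] for p in P]);e=np.roll(b,-1,0)-b
    print(n,b.mean(0),np.linalg.norm(e,axis=1),np.degrees(np.arctan2(e[:,1],e[:,0]))%90)
E
```

```text
g [ 0.4561 -0.0217] [0.0579 0.0805 0.0614 0.0805] [ 9.8079 10.7892  9.7528  8.2654]
h [ 0.4506 -0.0236] [0.1169 0.1238 0.1169 0.1197] [86.1396 85.3275 84.1508 85.3491]
hs [ 0.4557 -0.0164] [0.0273 0.0419 0.0285 0.0418] [ 9.7968 10.7639  9.7497  9.0356]
```

{"name": "apply_moves", "arguments": {
  "series": [
    [[0,1,60,0],[0,1,90,0],[0,1,104,0],[0,1,104,0]]
  ]
}}

```text
time: 2.15
eef_pos: [0.4557, -0.0207, 0.0627]
tcp_rot: [[-0.171, 0.985, -0.001], [0.985, 0.171, 0.0], [0.0, -0.0, -1.0]]
force: [-0.9, 0.5, 0.8]
width: 1.001
finger_force: 0.0
```

{"name": "apply_moves", "arguments": {
  "series": [
    [[0,0,0,0],[0,0,0,0],[0,0,0,0],[0,0,0,0],[0,0,0,0],[0,0,0,0],[0,0,0,0],[0,0,0,0]]
  ],
  "gripper": 1,
  "newtons": 25
}}

```text
time: 3.15
eef_pos: [0.4558, -0.0214, 0.0626]
tcp_rot: [[-0.17, 0.985, 0.0], [0.985, 0.17, -0.0], [-0.0, -0.0, -1.0]]
force: [0.6, -0.3, 0.0]
width: 0.301
finger_force: 25.0
```

```bash
python3 - <<'E'
from m import *
s=env.get_state();print(s["eef_pos"],s["width"],s["finger_force"])
C=np.array([.450,-.025]);a=np.radians(-4);X=np.array([np.cos(a),np.sin(a)])
p=C+.135*X;print(p,goto((*p,.0168),-4))
E
```

```text
[ 0.4558 -0.0214  0.0626] 0.3013924121080241 24.9669948220253
[ 0.5847 -0.0344] (array([-34.8, 124.8,  45.8]), np.float64(0.241))
```

{"name": "apply_moves", "arguments": {
  "series": [
    [[0,0,-40,0],[0,0,-50,0],[-35,125,-50,0.241],[-35,125,-50,0.241],[-35,125,-50,0.241],[-35,125,-50,0.241],[-35,125,0,0.241],[-35,125,30,0.241],[-35,125,42,0.241],[-35,125,46,0.241],[-35,125,46,0.241]]
  ]
}}

```text
time: 4.53
eef_pos: [0.5852, -0.0346, 0.0179]
tcp_rot: [[0.07, 0.998, 0.002], [0.998, -0.07, -0.0], [-0.0, 0.002, -1.0]]
force: [0.7, -0.6, -0.9]
width: 0.296
finger_force: 25.0
```

{"name": "apply_moves", "arguments": {
  "series": [
    [[0,0,0,0],[0,0,0,0],[0,0,0,0],[0,0,0,0]]
  ],
  "gripper": 0.1
}}

```text
time: 5.03
eef_pos: [0.585, -0.0346, 0.0168]
tcp_rot: [[0.07, 0.998, 0.0], [0.998, -0.07, -0.0], [-0.0, 0.0, -1.0]]
force: [0.0, -0.2, 0.3]
width: 0.447
finger_force: 0.0
```

```bash
python3 - <<'E'
from m import *
s=env.get_state();print(s["eef_pos"],s["width"],s["finger_force"],s["q"])
print(goto((.651,.212,.16),-60),goto((.651,.212,.0165),-60))
E
```

```text
[ 0.585  -0.0346  0.0168] 0.44696785116870835 0.0 [-0.1026  0.0623  1.8516 -0.      1.2277 -0.0326]
(array([ 250.6,   48.6, -143.2]), np.float64(0.977)) (array([250.6,  48.6,   0.3]), np.float64(0.977))
```

{"name": "apply_moves", "arguments": {
  "series": [
    [[0,0,-40,0],[0,0,-100,0],[251,49,-143,0.977],[251,49,-143,0.977],[251,49,-143,0.977],[251,49,-143,0.977],[251,49,-143,0.977],[251,49,-143,0.977],[251,49,-143,0.977]]
  ],
  "gripper": -0.2
}}

```text
time: 6.15
eef_pos: [0.6513, 0.2126, 0.1594]
tcp_rot: [[0.865, 0.501, -0.0], [0.501, -0.865, -0.0], [-0.0, -0.0, -1.0]]
force: [-0.3, 0.6, -0.4]
width: 0.602
finger_force: 0.0
```

```bash
python3 - <<'E'
from m import *
s=env.get_state();im=snap("wrist","w2");print(s["eef_pos"],s["width"],goto((.651,.212,.0165),-60))
a=cv2.resize(im[60:300,160:480],None,fx=2,fy=2);cv2.imwrite("pics/w2c.png",a)
E
```

```text
[0.6513 0.2126 0.1594] 0.6018231584188378 (array([ -0.4,   0.1, 143. ]), np.float64(0.002))
```

View pics/w2c.png

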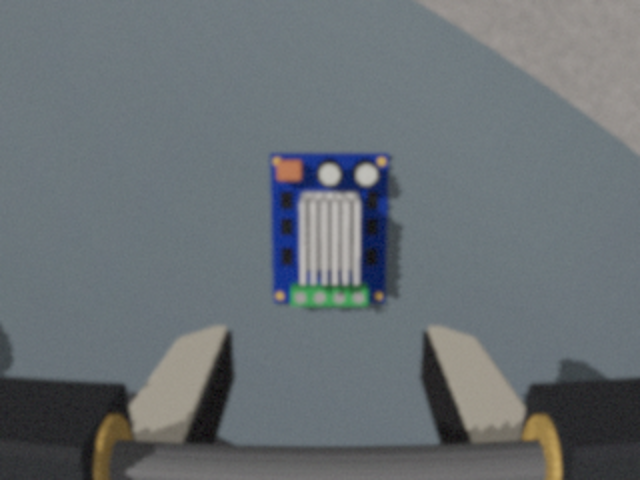

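The blue board (crop corners (272,154), (389,154), (385,304), (275,304)) is centred and square between the jaws. Descending to grip.

{"name": "apply_moves", "arguments": {
  "series": [
    [[0,0,60,0],[0,0,110,0],[0,0,135,0],[0,0,143,0],[0,0,143,0],[0,0,143,0]]
  ]
}}

```text
time: 6.95
eef_pos: [0.6521, 0.2125, 0.0183]
tcp_rot: [[0.866, 0.5, 0.002], [0.5, -0.866, 0.001], [0.002, 0.001, -1.0]]
force: [-0.2, -0.1, -0.0]
width: 0.599
finger_force: 0.0
```

{"name": "apply_moves", "arguments": {
  "series": [
    [[0,0,0,0],[0,0,0,0],[0,0,0,0],[0,0,0,0],[0,0,0,0],[0,0,0,0]]
  ],
  "gripper": 1,
  "newtons": 25
}}

```text
time: 7.7
eef_pos: [0.6514, 0.2123, 0.0168]
tcp_rot: [[0.866, 0.5, 0.0], [0.5, -0.866, -0.0], [0.0, 0.0, -1.0]]
force: [-0.6, -0.6, 3.2]
width: 0.302
finger_force: 25.0
```

```bash
python3 - <<'E'
from m import *
s=env.get_state();c=env.get_calibration("wrist");print(s["eef_pos"],s["width"],s["finger_force"])
w=dict(eef_pos=np.array([.6513,.2126,.1594]),tcp_rot=np.array([[.865,.501,0],[.501,-.865,0],[0,0,-1]]))
b=np.array([wonz(c,w,(160+u/2,60+v/2),.0044)[:2] for u,v in((272,154),(389,154),(385,304),(275,304))]);print(b.mean(0))
print(goto((.450,-.025,.0628),-4))
E
```

```text
[0.6514 0.2123 0.0168] 0.301976639668578 25.000174641609192
[0.6551 0.2119]
(array([-293.1,  104.8,  -46. ]), np.float64(-0.977))
```

{"name": "apply_moves", "arguments": {
  "series": [
    [[0,0,-50,0],[0,0,-110,0],[-294,105,-110,-0.977],[-294,105,-110,-0.977],[-294,105,-110,-0.977],[-294,105,-110,-0.977],[-294,105,-110,-0.977],[-294,105,-110,-0.977],[-294,105,-110,-0.977],[-294,105,-80,-0.977],[-294,105,-60,-0.977],[-294,105,-50,-0.977]]
  ]
}}

```text
time: 9.2
eef_pos: [0.4491, -0.025, 0.0654]
tcp_rot: [[0.07, 0.998, -0.002], [0.998, -0.07, 0.0], [0.0, -0.002, -1.0]]
force: [0.2, 0.1, -2.0]
width: 0.297
finger_force: 25.0
```

```bash
python3 - <<'E'
from m import *
s=env.get_state();print(s["eef_pos"],s["width"],s["finger_force"])
print(goto((.450,-.025,.0628),-4))
E
```

```text
[ 0.4491 -0.025   0.0654] 0.29658081900569405 24.99940127134323
(array([0.1, 0.9, 2.6]), np.float64(-0.001))
```

{"name": "apply_moves", "arguments": {
  "series": [
    [[0,0,2,0],[0,0,4,0],[0,0,4,0],[0,0,4,0],[0,0,4,0]]
  ]
}}

```text
time: 9.82
eef_pos: [0.4494, -0.0257, 0.0629]
tcp_rot: [[0.07, 0.998, 0.0], [0.998, -0.07, -0.0], [-0.0, 0.0, -1.0]]
force: [0.3, -0.3, -1.4]
width: 0.301
finger_force: 25.0
```

{"name": "apply_moves", "arguments": {
  "series": [
    [[0,0,0,0],[0,0,0,0],[0,0,0,0],[0,0,0,0]]
  ],
  "gripper": 0.1
}}

```text
time: 10.32
eef_pos: [0.4493, -0.0256, 0.0627]
tcp_rot: [[0.07, 0.998, 0.0], [0.998, -0.07, -0.0], [-0.0, 0.0, -1.0]]
force: [-0.2, 0.1, -0.6]
width: 0.448
finger_force: 0.0
```

{"name": "apply_moves", "arguments": {
  "series": [
    [[0,0,-40,0],[0,0,-100,0],[0,0,-140,0],[0,0,-140,0],[0,0,-140,0],[0,0,-140,0]]
  ]
}}

```text
time: 11.08
eef_pos: [0.4489, -0.0256, 0.2013]
tcp_rot: [[0.07, 0.998, -0.002], [0.998, -0.07, 0.0], [0.0, -0.002, -1.0]]
force: [-0.1, -0.2, 0.3]
width: 0.45
finger_force: 0.0
```

```bash
python3 - <<'E'
from m import *
s=env.get_state();im=snap("wrist","w3");c=env.get_calibration("wrist");print(s["eef_pos"],s["width"],s["q"])
print(goto((.4895,.4015,.16),-4),goto((.4895,.4015,.16),20))
E
```

```text
[ 0.4489 -0.0256  0.2013] 0.45028709777197695 [-0.1137 -0.3846  1.9339 -0.      1.5942 -0.0437]
(array([428.9,  10.7,  41.4]), np.float64(-0.0)) (array([428.9,  10.7,  41.4]), np.float64(-0.419))
```

View pics/w3.png

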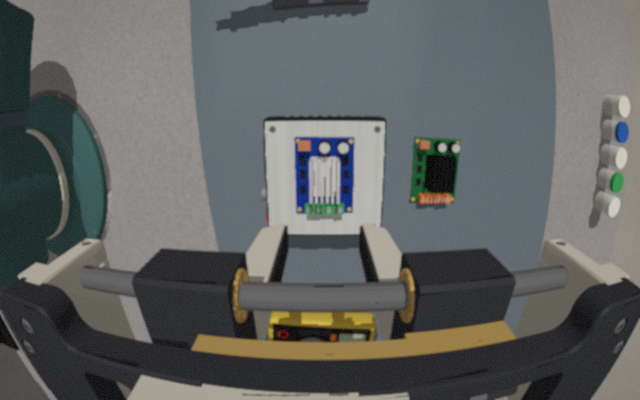

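The wrist view shows the blue board square and centred on the hotplate (324,176), and the green board square behind it (437,170). The jar is next.

{"name": "apply_moves", "arguments": {
  "series": [
    [[429,11,30,0],[429,11,30,0],[429,11,30,0],[429,11,30,0],[429,11,30,0],[429,11,30,0],[429,11,30,0],[429,11,30,0],[429,11,30,0],[429,11,30,0],[429,11,30,0]]
  ],
  "gripper": -1
}}

```text
time: 12.5
eef_pos: [0.4905, 0.4007, 0.1731]
tcp_rot: [[0.071, 0.997, 0.001], [0.997, -0.071, 0.0], [0.0, 0.001, -1.0]]
force: [-0.5, 0.6, -0.1]
width: 0.999
finger_force: 0.0
```

```bash
python3 - <<'E'
from m import *
s=env.get_state();im=snap("wrist","w4");c=env.get_calibration("wrist");print(s["eef_pos"],s["width"])
for q in blobs(im,(0,0,190),(180,50,255),(230,100,430,260),2):
    (x,y),r=cv2.minEnclosingCircle(q);p=wonz(c,s,(x,y),.044);print((x,y),r,p,goto((*p[:2],.014),-4,s))
E
```

```text
[0.4905 0.4007 0.1731] 0.9993445866953647
(322.1865234375, 183.10362243652344) 21.991836547851562 [0.4895 0.4022 0.044 ] (array([  1.3,  -1.2, 159.1]), np.float64(-0.001))
```

View pics/w4.png

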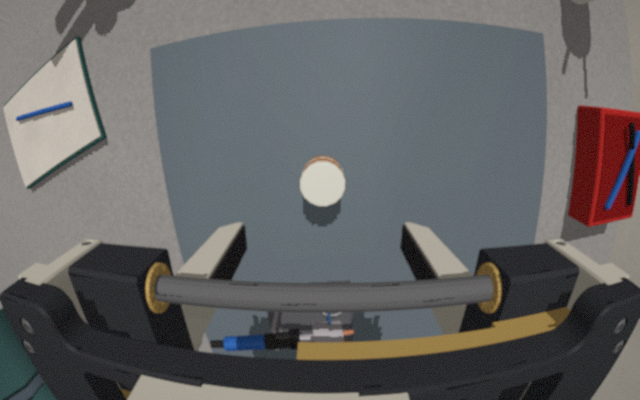

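The jar lid at (322,183) lies on the jaws' centre line, so I'll go down.

{"name": "apply_moves", "arguments": {
  "series": [
    [[1,-1,60,0],[1,-1,120,0],[1,-1,150,0],[1,-1,158,0],[1,-1,158,0],[1,-1,158,0]]
  ]
}}

```text
time: 13.3
eef_pos: [0.4901, 0.4031, 0.0166]
tcp_rot: [[0.07, 0.998, 0.002], [0.998, -0.07, 0.002], [0.002, 0.002, -1.0]]
force: [-0.8, -0.4, 0.4]
width: 1.001
finger_force: 0.0
```

{"name": "apply_moves", "arguments": {
  "series": [
    [[0,0,0,0],[0,0,0,0],[0,0,0,0],[0,0,0,0],[0,0,0,0],[0,0,0,0]]
  ],
  "gripper": 1,
  "newtons": 20
}}

```text
time: 14.05
eef_pos: [0.4893, 0.4026, 0.0146]
tcp_rot: [[0.07, 0.998, -0.0], [0.998, -0.07, -0.0], [-0.0, -0.0, -1.0]]
force: [0.1, 0.2, -0.5]
width: 0.469
finger_force: 20.0
```

```bash
python3 - <<'E'
from m import *
s=env.get_state();print(s["eef_pos"],s["width"],s["finger_force"])
C=np.array([.450,-.025]);a=np.radians(-4);Y=np.array([-np.sin(a),np.cos(a)])
p=C+.1265*Y;print(p,goto((*p,.0145),-4))
E
```

```text
[0.4893 0.4026 0.0146] 0.4693807707186983 20.00006452202797
[0.4588 0.1012] (array([-302.8,   -9.3,    0.1]), np.float64(-0.0))
```

{"name": "apply_moves", "arguments": {
  "series": [
    [[0,0,-50,0],[0,0,-110,0],[0,0,-150,0],[-303,-9,-150,0],[-303,-9,-150,0],[-303,-9,-150,0],[-303,-9,-150,0],[-303,-9,-150,0],[-303,-9,-150,0],[-303,-9,-150,0],[-303,-9,-150,0]]
  ]
}}

```text
time: 15.42
eef_pos: [0.4592, 0.1019, 0.1645]
tcp_rot: [[0.069, 0.998, -0.0], [0.998, -0.069, 0.0], [0.0, -0.0, -1.0]]
force: [0.2, -0.1, -1.0]
width: 0.474
finger_force: 20.0
```

{"name": "apply_moves", "arguments": {
  "series": [
    [[0,0,60,0],[0,0,110,0],[0,0,140,0],[0,0,149,0],[0,0,150,0],[0,0,150,0],[0,0,150,0]]
  ]
}}

```text
time: 16.3
eef_pos: [0.4596, 0.1012, 0.0155]
tcp_rot: [[0.07, 0.998, 0.001], [0.998, -0.07, 0.0], [0.0, 0.001, -1.0]]
force: [-0.3, 0.5, -0.7]
width: 0.47
finger_force: 20.0
```

{"name": "apply_moves", "arguments": {
  "series": [
    [[0,0,0,0],[0,0,0,0],[0,0,0,0],[0,0,0,0]]
  ],
  "gripper": -0.4
}}

```text
time: 16.8
eef_pos: [0.4592, 0.101, 0.0147]
tcp_rot: [[0.07, 0.998, 0.0], [0.998, -0.07, -0.0], [-0.0, 0.0, -1.0]]
force: [-0.0, 0.5, 0.5]
width: 0.698
finger_force: 0.0
```

{"name": "apply_moves", "arguments": {
  "series": [
    [[0,0,-40,0],[0,0,-100,0],[0,0,-150,0],[0,0,-150,0],[0,0,-150,0]]
  ]
}}

```text
time: 17.42
eef_pos: [0.4589, 0.101, 0.1639]
tcp_rot: [[0.07, 0.998, -0.001], [0.998, -0.07, -0.0], [-0.0, -0.001, -1.0]]
force: [0.1, 1.0, -1.1]
width: 0.698
finger_force: 0.0
```

```bash
python3 - <<'E'
from m import *
s=env.get_state();print(s["eef_pos"],s["width"])
print(goto((.6645,-.199,.165),-4))
E
```

```text
[0.4589 0.101  0.1639] 0.698119962116008
(array([-284.9,  226. ,   -1.2]), np.float64(-0.0))
```

{"name": "apply_moves", "arguments": {
  "series": [
    [[-285,226,0,0],[-285,226,0,0],[-285,226,0,0],[-285,226,0,0],[-285,226,0,0],[-285,226,0,0],[-285,226,0,0],[-285,226,0,0],[-285,226,0,0]]
  ],
  "gripper": -1
}}

```text
time: 18.55
eef_pos: [0.6642, -0.1981, 0.1643]
tcp_rot: [[0.069, 0.998, -0.0], [0.998, -0.069, 0.0], [0.0, -0.001, -1.0]]
force: [0.3, 0.1, 0.4]
width: 1.001
finger_force: 0.0
```

```bash
python3 - <<'E'
from m import *
s=env.get_state();im=snap("wrist","w5");c=env.get_calibration("wrist");print(s["eef_pos"],s["width"])
for q in blobs(im,(3,140,100),(20,255,255),(230,100,430,260),2):
    (x,y),r=cv2.minEnclosingCircle(q);p=wonz(c,s,(x,y),.047);print((x,y),r,p,goto((*p[:2],.0155),-4,s))
E
```

```text
[ 0.6642 -0.1981  0.1643] 1.000862210706188
(323.54876708984375, 188.22125244140625) 28.915006637573242 [ 0.6643 -0.1986  0.047 ] (array([ -0.5,   0.2, 148.8]), np.float64(0.001))
(286.5, 258.5) 26.50481605529785 [ 0.6221 -0.2691  0.047 ] (array([-73.8, -37. , 148.8]), np.float64(0.001))
```

View pics/w5.png

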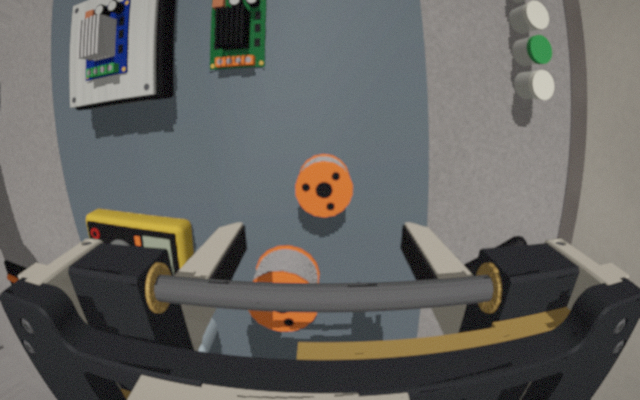

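The small reel (323,188) is centred and clear of the large one (290,285). Gripping it.

{"name": "apply_moves", "arguments": {
  "series": [
    [[0,0,60,0],[0,0,115,0],[0,0,142,0],[0,0,149,0],[0,0,149,0],[0,0,149,0]]
  ]
}}

```text
time: 19.35
eef_pos: [0.6655, -0.1992, 0.0176]
tcp_rot: [[0.07, 0.998, 0.002], [0.998, -0.07, -0.001], [-0.001, 0.002, -1.0]]
force: [0.6, -0.1, -0.1]
width: 0.997
finger_force: 0.0
```

{"name": "apply_moves", "arguments": {
  "series": [
    [[0,0,0,0],[0,0,0,0],[0,0,0,0],[0,0,0,0],[0,0,0,0],[0,0,0,0]]
  ],
  "gripper": 1,
  "newtons": 30
}}

```text
time: 20.1
eef_pos: [0.6646, -0.1992, 0.0156]
tcp_rot: [[0.07, 0.998, -0.0], [0.998, -0.07, -0.0], [-0.0, -0.0, -1.0]]
force: [-1.0, 0.0, 0.3]
width: 0.566
finger_force: 30.0
```

```bash
python3 - <<'E'
from m import *
s=env.get_state();print(s["eef_pos"],s["width"],s["finger_force"])
C=np.array([.450,-.025]);a=np.radians(-4);Y=np.array([-np.sin(a),np.cos(a)])
p=C-.122*Y;print(p,goto((*p,s["eef_pos"][2]),-4))
E
```

```text
[ 0.6646 -0.1992  0.0156] 0.5659575579109123 30.00010371208191
[ 0.4415 -0.1467] (array([  36.7, -226.3,    0. ]), np.float64(-0.0))
```

{"name": "apply_moves", "arguments": {
  "series": [
    [[0,0,-50,0],[0,0,-110,0],[0,0,-120,0],[37,-226,-120,0],[37,-226,-120,0],[37,-226,-120,0],[37,-226,-120,0],[37,-226,-120,0],[37,-226,-120,0],[37,-226,-120,0]]
  ]
}}

```text
time: 21.35
eef_pos: [0.4424, -0.1465, 0.1351]
tcp_rot: [[0.07, 0.998, -0.001], [0.998, -0.07, 0.0], [0.0, -0.001, -1.0]]
force: [0.6, -0.5, -2.9]
width: 0.569
finger_force: 30.0
```

{"name": "apply_moves", "arguments": {
  "series": [
    [[0,0,50,0],[0,0,90,0],[0,0,112,0],[0,0,119,0],[0,0,120,0],[0,0,120,0],[0,0,120,0]]
  ]
}}

```text
time: 22.22
eef_pos: [0.4422, -0.1465, 0.0161]
tcp_rot: [[0.07, 0.998, 0.001], [0.998, -0.07, -0.0], [-0.0, 0.001, -1.0]]
force: [-0.5, -0.2, -2.4]
width: 0.567
finger_force: 30.0
```

{"name": "apply_moves", "arguments": {
  "series": [
    [[0,0,0,0],[0,0,0,0],[0,0,0,0],[0,0,0,0]]
  ],
  "gripper": -0.6
}}

```text
time: 22.72
eef_pos: [0.4419, -0.1464, 0.0157]
tcp_rot: [[0.07, 0.998, 0.0], [0.998, -0.07, -0.0], [-0.0, 0.0, -1.0]]
force: [0.7, -0.1, -0.6]
width: 0.8
finger_force: 0.0
```

{"name": "apply_moves", "arguments": {
  "series": [
    [[0,0,-40,0],[0,0,-100,0],[0,0,-160,0],[0,0,-200,0],[0,0,-200,0],[230,0,-200,0],[230,0,-200,0],[230,0,-200,0],[230,0,-200,0],[230,0,-200,0],[230,0,-200,0]]
  ]
}}

```text
time: 24.1
eef_pos: [0.4577, 0.0828, 0.2148]
tcp_rot: [[0.07, 0.998, -0.001], [0.998, -0.07, -0.0], [-0.0, -0.001, -1.0]]
force: [-0.0, -0.1, -0.1]
width: 0.801
finger_force: 0.0
```

```bash
python3 - <<'E'
from m import *
s=env.get_state();snap("top","t9");sc=snap("scene","s9");snap("wrist","w9");print(s["eef_pos"])
a=cv2.resize(sc[80:320,180:500],None,fx=2.4,fy=2.4);cv2.imwrite("pics/s9c.png",a)
E
```

```text
[0.4577 0.0828 0.2148]
```

View pics/s9c.png

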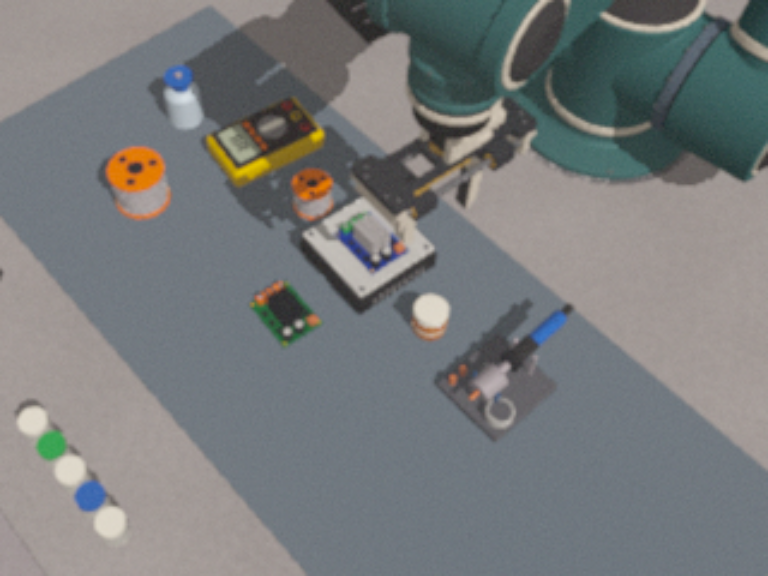

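View pics/w9.png

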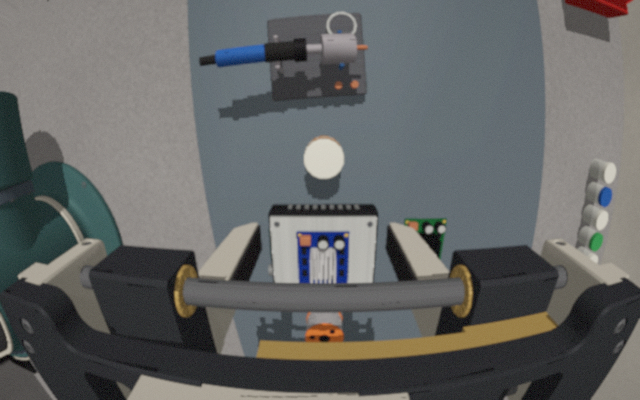

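The reel stands beside the hotplate at (313,190) in the scene crop and the jar is between hotplate and stand at (430,315). Both boards are flat and square. One numeric check before handing in.

```bash
python3 - <<'E'
from m import *
s=env.get_state();c=env.get_calibration("wrist");sc=env.get_calibration("scene")
C=np.array([.450,-.025]);a=np.radians(-4);R=np.array([[np.cos(a),np.sin(a)],[-np.sin(a),np.cos(a)]])
f=lambda p:R@(p[:2]-C)
print("jar",f(wonz(c,s,(324,158),.044)))
b=[f(wonz(c,s,p,.014)) for p in((269,24),(362,13),(366,95),(273,100))];print("stand",np.mean(b,0),b)
g=lambda u,v:(180+u/2.4,80+v/2.4)
print("reel",f(onz(sc,g(313,183),.047)),"green",np.mean([f(onz(sc,g(*p),.0044)) for p in((280,281),(250,305),(287,345),(321,321))],0))
print("plate",np.mean([f(wonz(c,s,p,.048)) for p in((272,214),(376,214))],0))
t0,t1=[cv2.imread(f"pics/{n}.png") for n in("top0","t9")]
for t in(t0,t1):
    q=blobs(t,(100,120,120),(120,255,255),(445,210,485,245),1)[0];print(cv2.minEnclosingCircle(q))
E
```

```text
jar [0.001  0.1257]
stand [-0.0064  0.2396] [array([-0.0623,  0.2808]), array([0.045 , 0.2935]), array([0.0493, 0.1948]), array([-0.0576,  0.1894])]
reel [-0.     -0.1194] green [0.1366 0.0013]
plate [0.001 0.063]
((469.6666564941406, 225.11111450195312), 8.000877380371094)
((469.6666564941406, 225.11111450195312), 8.000877380371094)
```

All measured positions are within tolerance and the bottle has not moved, so I'm handing it in.

```bash
python3 -c "
from station import env
print(env.finish_job())"
```

```text
the job is handed in; nothing more can be done
None
```

The job is handed in: both boards, the jar and the reel measured within tolerance and the bottle had not moved, but the hand-in returned no verdict.

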